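# Load the tester and present a capacitor with tongs

### The arm

A 6-joint arm with a two-finger parallel gripper is mounted at the origin on the work surface. World frame = base frame: x ahead of the robot, y to its left, z up, the work surface at z = 0. Lengths are in m, angles in rad, forces in N, time in s.
With the tool pointing down it reaches from about 0.375 to 0.975 m from the base axis. Payload 3.8 kg.
Tool frame: the origin (TCP) lies midway between the tips of the shut fingers; the grasp point (between the pads) lies 19 mm behind it; z points along the fingers, y is the line along which they close (so a half turn about z gives the same grasp; the last joint's range is limited). The gripper opens to 88 mm and grips with 3 to 60 N. Pads are 18 mm wide; open, the fingers measure 123 mm over their backs; the gripper's body (75 mm by 187 mm) begins 45 mm behind the grasp point.
Start: joints at [1.271, 0.264, 1.604, -0, 1.274, -0.037], TCP at [0.175, 0.652, 0.215] pointing down, gripper open.
Joint ranges: [-2.63, 2.63], [-0.94, 2.18], [0.31, 2.57], [-1.31, 4.45], [0, 2.66], [-2.55, 2.55]. Speed limits (rad/s): [2.57, 2.57, 3.14, 3.14, 3.14, 3.14].

### API

Orientations are given as a rotation vector (axis times angle).
In Python, from cell import manip, inverse_kinematics, cams, order gives the robot as it stands. Calls block until the motion is done:
- manip.move_pose(position, orientation): joint-space move of the TCP to a pose.
- manip.move_linear(position, rate=0.15, rot=None): straight line of the TCP; rot=None keeps the orientation; rate is the mean speed in m/s.
- manip.set_joints(angles): joint-space move.
- manip.set_gripper(opening, force=None): finger opening in m; force is the grip in N (None keeps the last); returns when the fingers have stopped.
- manip.dwell(seconds).
- inverse_kinematics(position, orientation): joint angles nearest the present ones, or None.
- manip.state(): the state.
- cams.capture(name): name is "side" or "top" or "wrist"; returns a dict with "image" (400x640x3 uint8, blue, green, red), "z_map" (400x640 float32, m along the optical axis (not along the pixel's ray), 0 where there is no reading), "intrinsics" (3x3 intrinsics, pixels), "position" and "orientation" of the camera in the world; the wrist camera has in their place "T_tool_cam" (4x4, takes a point from camera to tool coordinates, whose origin is the TCP and whose axes are the flange's). Camera axes: x right, y down, z forward; pixel columns grow to the right and rows downward; lengths in m; the calibration is good to about 2 mm. A picture is of the moment at which its call begins: read the wrist's pose just before it.
A pose or a line that the arm cannot do raises manip.IKError and nothing moves.
- order.close_job(): hands the job in; it is judged then, once.
The state is a dict: "clock": time; "joint_pos": joint angles; "joint_velocities": joint speeds; "tau": joint torques, N m; "tool_pos": TCP position; "tcp_rot": TCP orientation; "contact_force": force on the tool from outside, world axes, zero at the start; "moment": the same for the moment, N m; "gripper_width": finger opening in m; "grasp_force": force on a finger pad.
Only numpy, scipy, OpenCV 4.12 (cv2) and the standard library are available. Lean on these libraries where they do the work, as an engineer would, in place of code of your own. Each camera call takes 0.05 s, during which the arm holds its last target. There are 200 camera calls.

### The job

Make the tester ready for a reading: move the orange program cartridge from its stand into the slot of the white tester, upright and fully home, and let go of it. Then take the blue sprung tongs, close them on the yellow capacitor (it may still be charged, so only the tongs may touch it) and finish while holding it with the tongs, upright and still, centred over the tester's round window with about 5 cm of air beneath it. Leave the other things on the bench where they are.

Things in the scene. Friction and masses are not known exactly. Their poses are not given: they have to be found in the camera images.
- cartridge_mid (a point): centre of the orange cartridge, an upright slab 10 mm thick (x), 60 mm wide (y), 90 mm tall (z), about 60 g; 45 mm above its foot. It stands loosely in a grey stand (50 x 100 mm, 30 mm high), its upper 68 mm sticking out. Either way round it fits the tester.
- slot (a point): centre of the slot's mouth in the tester's flat top, 45 mm above the bench. Slot 13 mm wide (this frame's x), 63 mm long (y), 34 mm deep, with a 4 mm chamfer; with the cartridge fully home its centre is 11 mm above this point and its upper 56 mm stick out. The tester is a fixed white box 160 mm (x) by 150 mm (y).
- window (a point): centre of the round green glass window (48 mm across, black rim) on the tester's flat top, 45 mm above the bench, 75 mm from the slot on the -x side of the tester
- tongs_grip (a point): middle of the blue tongs, between their black rubber grips (60 mm long), 19 mm above the underside. They lie flat, jaws along +x: 190 mm long, 38 mm high, 115 g, balanced near here; arms 4 to 34 mm above the underside. Pinch both arms here from above, across y. Outside width here: 55 mm open, 49 mm half closed (safe to carry, jaws 44 mm apart), 40 mm (grips parallel) on a capacitor.
- tongs_jaw (a point): midway between the white jaws, 90 mm ahead (+x) of tongs_grip, 18 mm above the underside. Each jaw is 34 mm long (x), 32 mm high, from 2 mm above the underside; gap 56 mm open, 70 mm over the outside
- tong_l (a joint): closing angle of the left arm about its hinge on the hub, 80 mm behind (-x) tongs_grip: 0 open, 0.09 closed on a capacitor, at most 0.16. The arms are linked and close alike; a spring opens them. Force needed a side at the grips: 3 N to start, 5 N half closed, 9 N at the capacitor, then twice the wanted jaw force: gripping with 25 to 30 N holds well
- cap_yellow_mid (a point): centre of the yellow capacitor, an upright cylinder 25 mm across and 38 mm high, 30 g, standing loose on the bench (this point 19 mm above its foot). Only the tongs may touch it.
- cap_black_mid (a point): centre of the black capacitor, of the same size; leave it standing. The two capacitors may have changed places.
- parts_box: clear two-part box of rivets, 160 x 110 x 40 mm, origin under its centre; leave alone
- dish: low white dish, 100 mm across, 22 mm high, origin under its centre; leave alone
- driver: black electric screwdriver lying at the back right, about 190 mm long, 35 mm high, origin under the front end of its handle; leave alone
- solder_reel: blue reel, 60 mm across, 42 mm high, origin under its centre; leave alone
- flux: white bottle with red cap, 40 mm across, 75 mm high, origin under its centre; leave alone
Not all that is in view belongs to the job. Leave any red look-alike of the part that bears tongs_grip alone.

How it is judged:
By the outcome, as a careful person would: the job done as asked, in the order asked, and still so for the second after the job is handed in, while the arm keeps its last pose, push and grip.
It also fails if it takes over 61 s, if anything falls off the work surface, if the arm or the gripper's body presses on something with over 40 N, if the wrist force passes 120 N, or if a joint passes its speed limit or range.

## Working session

There is one attempt and no reset: what is moved stays moved. The work goes in short steps, each a Python script; the robot and the scene stay as the last script left them, time stands still between calls to the robot, and variables do not carry over. Pictures are saved under pics/ and viewed, at most 12 in all, crops included, and the job is handed in when it is done.

```bash
ls; mkdir -p pics; python3 - <<'E'
from cell import manip,cams
import cv2,numpy as np
s=manip.state();print({k:np.round(v,3) for k,v in s.items()})
for n in("top","side"):
    c=cams.capture(n);cv2.imwrite(f"pics/{n}0.png",c["image"]);np.savez(f"{n}0.npz",**c)
    print(n,c["intrinsics"],c["position"],c["orientation"])
E
```

```text
pics
{'clock': np.float64(0.0), 'joint_pos': array([ 1.271,  0.265,  1.605,  0.   ,  1.274, -0.037]), 'joint_velocities': array([-0.001, -0.   ,  0.001,  0.   , -0.   , -0.001]), 'tau': array([-2.0000e-03, -5.0210e+01, -3.5687e+01,  7.3000e-02,  2.9000e-02,
       -0.0000e+00]), 'tool_pos': array([0.175, 0.651, 0.214]), 'tcp_rot': array([-4.120e-01, -3.114e+00,  3.000e-03]), 'contact_force': array([-0.223, -0.978,  1.266]), 'moment': array([-0.019, -0.029, -0.031]), 'grasp_force': np.float64(0.0), 'gripper_width': np.float64(0.088)}
top [[442.66258937   0.         328.53082658]
 [  0.         442.66258937 204.14353056]
 [  0.           0.           1.        ]] [ 0.31025183 -0.01563301  1.31465806] [-2.14693057  2.11541919 -0.18588225]
side [[520.45641706   0.         316.01805732]
 [  0.         520.45641706 195.93723962]
 [  0.           0.           1.        ]] [ 0.14020884 -1.022633    1.19402123] [-2.32311624  0.44205193 -0.18314427]
```

View pics/top0.png

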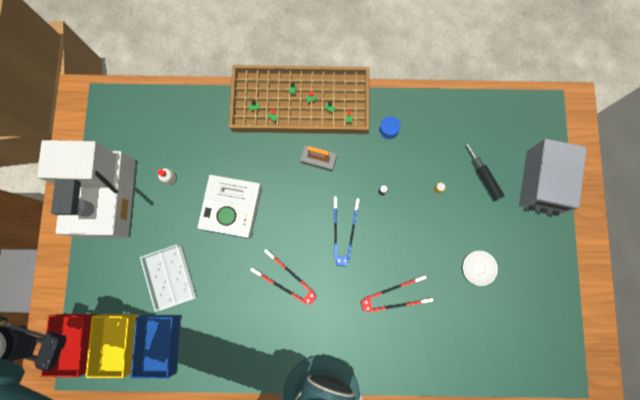

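View pics/side0.png

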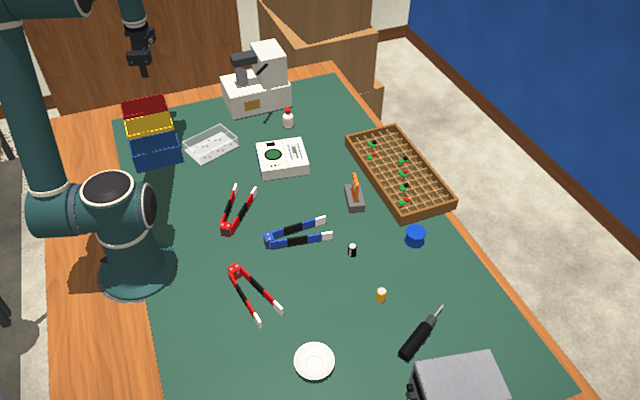

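The top view shows the tester at (229,206) with its window at (227,215) and slot at (237,189). The cartridge is at (318,153), the blue tongs run from hub (343,260) to jaws (345,203), the black cap is at (383,190) and the yellow cap at (440,188). The red tongs are the decoys. Next I'll get rough positions by casting rays, then refine them with wrist views.

```bash
cat > h.py <<'E'
import numpy as np,cv2
from scipy.spatial.transform import Rotation as R
from cell import manip,cams,inverse_kinematics
def cap(n,save=None):
    s=manip.state();c=dict(cams.capture(n))
    if n=="wrist":
        T=np.eye(4);T[:3,:3]=R.from_rotvec(s["tcp_rot"]).as_matrix();T[:3,3]=s["tool_pos"]
        T=T@c["T_tool_cam"];c["Rm"],c["p"]=T[:3,:3],T[:3,3]
    else: c["Rm"],c["p"]=R.from_rotvec(c["orientation"]).as_matrix(),np.array(c["position"])
    if save: cv2.imwrite(f"pics/{save}.png",c["image"]);np.savez(save+".npz",**c)
    return c
def ray(c,uv,z):
    uv=np.atleast_2d(uv).astype(float)
    d=np.c_[uv,np.ones(len(uv))]@np.linalg.inv(c["intrinsics"]).T@c["Rm"].T
    return c["p"]+d*((z-c["p"][2])/d[:,2])[:,None]
def cloud(c):
    v,u=np.mgrid[:400,:640];Z=c["z_map"]
    d=np.stack([u,v,np.ones_like(u)],-1)@np.linalg.inv(c["intrinsics"]).T
    return (d*Z[...,None])@c["Rm"].T+c["p"]
def down(yaw):  # tool z down; tool y (closing line) at angle yaw from world y
    return (R.from_euler('z',yaw)*R.from_rotvec([0,np.pi,0])).as_rotvec()
def hsv(c): return cv2.cvtColor(c["image"],cv2.COLOR_BGR2HSV)
def st():
    s=manip.state();print({k:np.round(s[k],4).tolist() for k in("clock","tool_pos","tcp_rot","contact_force","gripper_width","grasp_force")})
E
python3 - <<'E'
from h import *
c=dict(np.load("top0.npz"));c["Rm"],c["p"]=R.from_rotvec(c["orientation"]).as_matrix(),c["position"]
for n,uv,z in[("slot",(237,189),.045),("win",(227,215),.045),("cart",(318,153),.09),("hub",(343,260),.03),("jaw",(346,203),.03),("blk",(383,190),.038),("yel",(440,188),.038),("grip",(345,235),.03)]:
    print(n,ray(c,uv,z).round(3))
w=cams.capture("wrist");print(w["T_tool_cam"].round(4),w["intrinsics"])
s=manip.state()
for y in (0,.3,-.3):print(inverse_kinematics([.5,.25,.25],down(y)),down(y))
E
```

```text
slot [[0.573 0.254 0.045]]
win [[0.496 0.279 0.045]]
cart [[0.673 0.017 0.09 ]]
hub [[ 0.372 -0.059  0.03 ]]
jaw [[ 0.539 -0.066  0.03 ]]
blk [[ 0.578 -0.175  0.038]]
yel [[ 0.587 -0.343  0.038]]
grip [[ 0.445 -0.064  0.03 ]]
[[-3.000e-04 -9.582e-01 -2.862e-01  7.350e-02]
 [ 1.000e+00 -6.000e-04  9.000e-04  1.600e-03]
 [-1.000e-03 -2.862e-01  9.582e-01 -1.701e-01]
 [ 0.000e+00  0.000e+00  0.000e+00  1.000e+00]] [[341.34831655   0.         321.17694377]
 [  0.         341.34831655 197.90165555]
 [  0.           0.           1.        ]]
[ 4.19090393e-01  2.41720971e-02  1.81150020e+00 -4.44089210e-16
  1.30592035e+00 -1.15170593e+00] [0.         3.14159265 0.        ]
[ 0.41909039  0.0241721   1.8115002   0.          1.30592035 -1.45170593] [-4.69473739e-01  3.10631595e+00  2.87469756e-17]
[ 0.41909039  0.0241721   1.8115002   0.          1.30592035 -0.85170593] [ 4.69473739e-01  3.10631595e+00 -2.87469756e-17]
```

```bash
python3 - <<'E'
from h import *
manip.move_pose([.5,.26,.19],down(0));st();a=cap("wrist","w1")
manip.move_pose([.62,.02,.23],down(0));st();b=cap("wrist","w2")
cv2.imwrite("pics/w12.png",cv2.resize(np.vstack([a["image"],b["image"]]),(480,600)))
E
```

```text
{'clock': 2.0, 'tool_pos': [0.4999, 0.2608, 0.1901], 'tcp_rot': [-0.0012, 3.1414, 0.0007], 'contact_force': [0.1249, 0.2445, -0.8961], 'gripper_width': 0.088, 'grasp_force': 0.0}
{'clock': 3.1083, 'tool_pos': [0.6195, 0.0211, 0.2296], 'tcp_rot': [0.001, -3.1407, -0.0012], 'contact_force': [-0.2806, 0.0164, 0.9718], 'gripper_width': 0.088, 'grasp_force': 0.0}
```

View pics/w12.png

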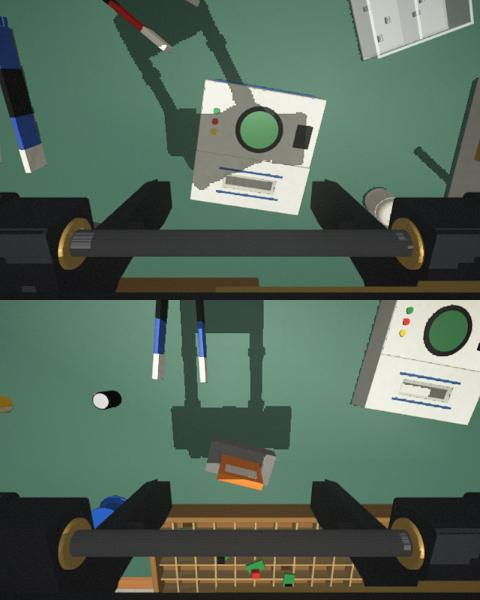

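```bash
python3 - <<'E'
from h import *
def rect(P):
    (x,y),(w,h),a=cv2.minAreaRect((P[:,:2]*1000).astype(np.float32));return np.round([x,y,w,h,a],1)
a=dict(np.load("w1.npz"));P=cloud(a);H=hsv(a)
near=np.hypot(P[...,0]-.53,P[...,1]-.265)<.13
top=near&(abs(P[...,2]-np.median(P[...,2][near&(P[...,2]>.038)&(P[...,2]<.052)]))<.0025)
print("top z",np.median(P[top][:,2]));
m=top.astype(np.uint8)
cs,_=cv2.findContours(m,cv2.RETR_CCOMP,cv2.CHAIN_APPROX_NONE)
for c in cs:
    if cv2.contourArea(c)>150: print(cv2.contourArea(c),rect(ray(a,c[:,0],.045)))
g=((H[...,0]>40)&(H[...,0]<80)&(H[...,1]>90)&top).astype(np.uint8)
cs,_=cv2.findContours(g,cv2.RETR_EXTERNAL,cv2.CHAIN_APPROX_NONE);c=max(cs,key=cv2.contourArea)
q=(ray(a,c[:,0],.045)[:,:2]*1000).astype(np.float32);print("win",cv2.fitEllipse(q),cv2.minEnclosingCircle(q))
bl=((a["image"].max(-1)<60)&top).astype(np.uint8)
b=dict(np.load("w2.npz"));P=cloud(b);H=hsv(b)
o=(H[...,0]>5)&(H[...,0]<18)&(H[...,1]>120)&(np.hypot(P[...,0]-.673,P[...,1]-.017)<.07)
print("orange",o.sum(),np.percentile(P[o][:,2],[1,50,90,99]).round(4))
for lo,hi in((.086,.094),(.082,.096)):
    k=o&(P[...,2]>lo)&(P[...,2]<hi);print(k.sum(),rect(P[k]),P[k][:,2].mean())
gr=(abs(P[...,2]-.03)<.003)&(np.hypot(P[...,0]-.673,P[...,1]-.017)<.07);print("stand top",rect(P[gr]))
v,u=np.nonzero(o);print(u.min(),u.max(),v.min(),v.max())
cv2.imwrite("pics/c12.png",np.hstack([cv2.resize(a["image"][90:300,230:450],(390,372)),cv2.resize(b["image"][170:280,250:390],(390,372))]))
E
```

```text
top z 0.04554225670915385
24323.0 [525.8 280.6 150.2 160.4  80.6]
1042.5 [569.3 273.   69.   20.   81.8]
win ((507.74615478515625, 285.214111328125), (22.72863006591797, 45.392486572265625), 0.8241427540779114) ((499.93939208984375, 285.5547790527344), 22.426101684570312)
orange 1598 [0.0008 0.0896 0.0989 0.2731]
121 [675.1  22.6  57.9   1.6  75.3] 0.09103056031453055
196 [675.1  22.7  58.6   1.9  75.8] 0.09124783324955384
stand top [679.9  22.2 100.   50.5  75.2]
156 350 206 383
```

View pics/c12.png

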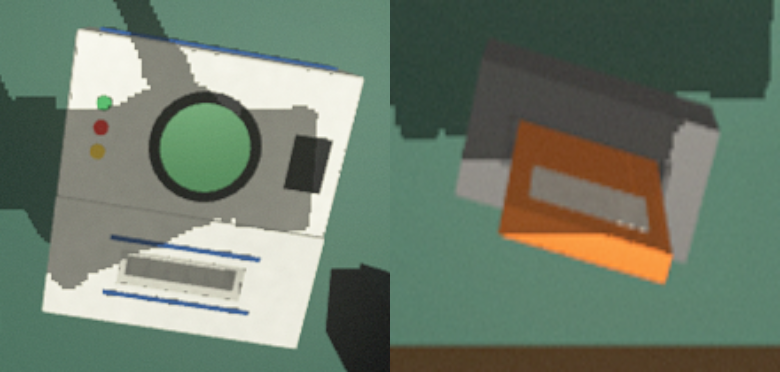

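```bash
python3 - <<'E'
from h import *
def rect(P):
    (x,y),(w,h),a=cv2.minAreaRect((P[:,:2]*1000).astype(np.float32));return np.round([x,y,w,h,a],1)
def big(m):
    cs,_=cv2.findContours(m.astype(np.uint8),cv2.RETR_EXTERNAL,cv2.CHAIN_APPROX_NONE);return max(cs,key=cv2.contourArea)[:,0]
b=dict(np.load("w2.npz"));H=hsv(b);roi=np.zeros((400,640),bool);roi[190:270,260:370]=1
print(H[249,335],H[230,335])
m=roi&(H[...,0]<25)&(H[...,1]>120)&(H[...,2]>200);c=big(m);print(m.sum(),rect(ray(b,c,.098)))
P=cloud(b);print("z",np.median(P[m][:,2]),rect(P[m]))
a=dict(np.load("w1.npz"));H=hsv(a);roi=np.zeros((400,640),bool);roi[130:215,305:390]=1
m=roi&(H[...,1]>70)&(H[...,0]>45)&(H[...,0]<75)
c=big(m);q=(ray(a,c,.045)[:,:2]*1000).astype(np.float32);print("win",cv2.fitEllipse(q),cv2.minEnclosingCircle(q))
m=roi&(a["image"].max(-1)<45);c=big(m);q=(ray(a,c,.045)[:,:2]*1000).astype(np.float32);print("rim",cv2.fitEllipse(q),cv2.minEnclosingCircle(q))
E
```

```text
[ 15 191 254] [ 22  29 131]
420 [680.8  22.9  57.2   9.7  75.3]
z 0.09830380938557567 [645.4  13.4 194.9  66.5   5.7]
win ((497.0318298339844, 285.24395751953125), (47.74085235595703, 47.97238540649414), 90.35967254638672) ((496.9926452636719, 285.33941650390625), 24.480382919311523)
rim ((495.8149108886719, 285.3690490722656), (55.49240493774414, 57.305503845214844), 86.67283630371094) ((497.1899108886719, 284.8824768066406), 29.31743621826172)
```

```bash
python3 - <<'E'
from h import *
b=dict(np.load("w2.npz"));P=cloud(b);k=(P[...,0]>.70)&(P[...,0]<.85)&(abs(P[...,1]-.02)<.15)&(P[...,2]<.15)
print("tray z",np.percentile(P[k][:,2],[50,90,99,99.9]),"minx",P[k&(P[...,2]>.015)][:,0].min())
yc=np.radians(-104.8)
manip.set_gripper(.04,30)
manip.move_pose([.6805,.0227,.15],down(yc))
manip.move_linear([.6805,.0227,.056],rate=.12);st()
manip.set_gripper(0.0,30);st();c=cap("wrist","w3")
s=cap("side","s3");cv2.imwrite("pics/ws3.png",np.vstack([cv2.resize(c["image"],(480,300)),cv2.resize(s["image"][130:280,270:510],(480,300))]))
E
```

```text
tray z [0.00211234 0.04436678 0.04645768 0.04746779] minx 0.7000201366383827
{'clock': 6.5333, 'tool_pos': [0.6813, 0.0227, 0.0569], 'tcp_rot': [2.4883, 1.9163, 0.0019], 'contact_force': [-0.2989, 1.0526, -0.6417], 'gripper_width': 0.0403, 'grasp_force': 0.0}
{'clock': 7.0917, 'tool_pos': [0.6807, 0.0227, 0.0565], 'tcp_rot': [2.4888, 1.9167, 0.0006], 'contact_force': [-0.5129, -0.1932, 2.4106], 'gripper_width': 0.01, 'grasp_force': 30.0005}
```

View pics/ws3.png

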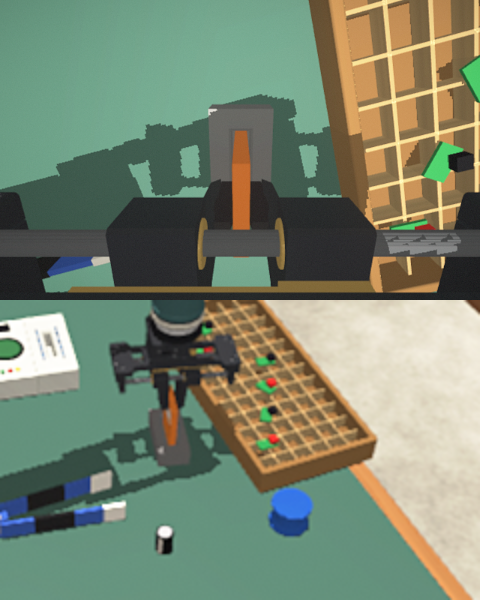

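The cartridge is gripped squarely (0.010 m, 30 N). Next: lift it, carry it to the slot and insert in force-checked steps.

```bash
python3 - <<'E'
from h import *
ys=np.radians(-99.4)
manip.move_linear([.6805,.0227,.15],rate=.15);st()
manip.move_pose([.5702,.2729,.13],down(ys));st()
manip.move_linear([.5702,.2729,.098],rate=.1);manip.dwell(.2);st();cap("wrist","w4")
for z in (.090,.084,.078,.072,.066,.062):
    manip.move_linear([.5702,.2729,z],rate=.05);s=manip.state();print(s["clock"],s["tool_pos"].round(4),s["contact_force"].round(1),s["gripper_width"].round(4))
    if abs(s["contact_force"][2])>15 or np.hypot(*s["contact_force"][:2])>15: break
E
```

```text
{'clock': 7.9667, 'tool_pos': [0.6797, 0.0227, 0.1489], 'tcp_rot': [-2.4882, -1.9162, 0.0021], 'contact_force': [-0.1127, 0.0673, -1.0404], 'gripper_width': 0.0099, 'grasp_force': 29.9999}
{'clock': 9.0333, 'tool_pos': [0.5707, 0.2721, 0.1298], 'tcp_rot': [2.396, 2.031, -0.0004], 'contact_force': [0.3537, 0.1556, -0.3788], 'gripper_width': 0.0099, 'grasp_force': 29.9998}
{'clock': 9.7, 'tool_pos': [0.5709, 0.273, 0.0989], 'tcp_rot': [2.3958, 2.0314, 0.0023], 'contact_force': [0.2498, 0.2657, -0.4525], 'gripper_width': 0.0098, 'grasp_force': 29.9998}Traceback (most recent call last):
  File "<stdin>", line 7, in <module>
AttributeError: 'float' object has no attribute 'round'
```

```bash
python3 - <<'E'
from h import *
for z in (.084,.077,.070,.064,.0605):
    manip.move_linear([.5702,.2729,z],rate=.05);st();s=manip.state()
    if np.linalg.norm(s["contact_force"])>15: break
manip.dwell(.2);st();cap("side","s5")
E
```

```text
{'clock': 10.325, 'tool_pos': [0.5696, 0.2727, 0.0831], 'tcp_rot': [-2.3956, -2.0316, 0.0022], 'contact_force': [-0.1289, 0.2693, -0.2385], 'gripper_width': 0.0096, 'grasp_force': 29.9998}
{'clock': 10.6167, 'tool_pos': [0.5697, 0.2727, 0.0763], 'tcp_rot': [-2.3957, -2.0317, 0.0017], 'contact_force': [0.4666, -0.8144, -0.6935], 'gripper_width': 0.0096, 'grasp_force': 29.9999}
{'clock': 10.9083, 'tool_pos': [0.5698, 0.2727, 0.0694], 'tcp_rot': [-2.3957, -2.0317, 0.0016], 'contact_force': [0.5053, -0.3548, -1.6014], 'gripper_width': 0.0098, 'grasp_force': 29.9998}
{'clock': 11.175, 'tool_pos': [0.5698, 0.2727, 0.0634], 'tcp_rot': [-2.3957, -2.0318, 0.0015], 'contact_force': [-0.3287, -0.2978, -1.1803], 'gripper_width': 0.0099, 'grasp_force': 30.0}
{'clock': 11.425, 'tool_pos': [0.57, 0.2728, 0.0602], 'tcp_rot': [-2.3958, -2.0319, 0.001], 'contact_force': [-1.0321, 0.3806, -0.2979], 'gripper_width': 0.0098, 'grasp_force': 29.9999}
{'clock': 11.625, 'tool_pos': [0.5703, 0.273, 0.0607], 'tcp_rot': [2.396, 2.0319, 0.0004], 'contact_force': [-0.5941, -0.869, -0.7839], 'gripper_width': 0.0098, 'grasp_force': 29.9999}
```

Sliding in freely. I'll push until there is contact with the floor, release, retreat and look at it, then view the tongs and capacitors.

```bash
python3 - <<'E'
from h import *
for z in (.059,.0575,.056,.0545,.053):
    manip.move_linear([.5702,.2729,z],rate=.04);manip.dwell(.1);st();s=manip.state()
    if s["contact_force"][2]>8: break
manip.set_gripper(.045);st()
manip.move_linear([.5702,.2729,.16],rate=.2)
manip.move_pose([.5,.26,.2],down(0));a=cap("wrist","w6")
manip.move_pose([.47,-.065,.22],down(0));b=cap("wrist","w7")
manip.move_pose([.52,-.30,.20],down(0));c=cap("wrist","w8");st()
cv2.imwrite("pics/w678.png",np.vstack([cv2.resize(x["image"][:250],(512,200)) for x in (a,b,c)]))
E
```

```text
{'clock': 12.025, 'tool_pos': [0.5704, 0.273, 0.0591], 'tcp_rot': [2.3959, 2.0319, 0.0006], 'contact_force': [0.7365, -0.5738, 0.2598], 'gripper_width': 0.0096, 'grasp_force': 30.0001}
{'clock': 12.375, 'tool_pos': [0.5708, 0.273, 0.0591], 'tcp_rot': [2.3956, 2.0317, 0.0016], 'contact_force': [-2.4158, -1.8316, 7.1426], 'gripper_width': 0.0099, 'grasp_force': 30.0012}
{'clock': 12.725, 'tool_pos': [0.5712, 0.2731, 0.0591], 'tcp_rot': [2.3953, 2.0315, 0.0026], 'contact_force': [-3.8242, -2.4139, 13.6397], 'gripper_width': 0.0097, 'grasp_force': 30.0024}
{'clock': 13.4, 'tool_pos': [0.5701, 0.2729, 0.0558], 'tcp_rot': [-2.3959, -2.0319, 0.0005], 'contact_force': [-0.1135, 0.75, -0.167], 'gripper_width': 0.0452, 'grasp_force': 0.0}
{'clock': 17.9167, 'tool_pos': [0.5202, -0.2983, 0.2001], 'tcp_rot': [-0.0022, 3.1415, 0.0013], 'contact_force': [0.3741, -0.4092, -0.0816], 'gripper_width': 0.0451, 'grasp_force': 0.0}
```

View pics/w678.png

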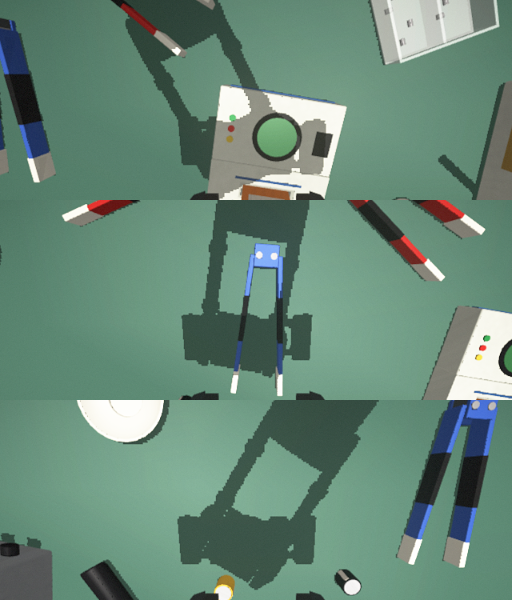

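Row one shows the cartridge seated in the slot. Row two shows the tongs with hub at (267,255) and jaws at (235,383) and (280,383). Row three shows the yellow cap at (225,588) and the black cap at (348,581). Now measuring.

```bash
python3 - <<'E'
from h import *
def blobs(m,n,c,z,amin=40):
    cs,_=cv2.findContours(m.astype(np.uint8),cv2.RETR_EXTERNAL,cv2.CHAIN_APPROX_NONE)
    for k in sorted([k for k in cs if cv2.contourArea(k)>amin],key=cv2.contourArea)[::-1][:4]:
        (x,y),(w,h),a=cv2.minAreaRect((ray(c,k[:,0],z)[:,:2]*1000).astype(np.float32))
        print(n,cv2.contourArea(k),np.round([x,y,w,h,a],1),k[:,0].mean(0).round())
for f in("w7","w8"):
    c=dict(np.load(f+".npz"));P=cloud(c);H=hsv(c);im=c["image"];Z=P[...,2]
    r=(np.hypot(P[...,0]-.46,P[...,1]+.062)<.13)&(abs(P[...,1]+.062)<.07)
    top=r&(Z>.028)&(Z<.042)
    sat=H[...,1]; white=(sat<60)&(H[...,2]>110); blue=(H[...,0]>100)&(H[...,0]<130)&(sat>100); black=(im.max(-1)<60)
    print(f,"z white",np.percentile(Z[r&white&(Z>.02)],[10,50,90]) if (r&white).any() else 0,"z black",np.percentile(Z[top&black],[10,50,90]) if (top&black).any() else 0)
    blobs(top&white,"white",c,.034);blobs(top&black,"black",c,.034);blobs(top&blue,"blue",c,.034)
    for n,xy in(("yel",(.587,-.343)),("blk",(.578,-.175))):
        k=(np.hypot(P[...,0]-xy[0],P[...,1]-xy[1])<.05)&(Z>.005)&(Z<.06)
        if k.sum()<50: continue
        t=k&(Z>np.percentile(Z[k],95)-.004)
        v,u=np.nonzero(k)
        print(n,k.sum(),np.percentile(Z[k],[5,50,98]).round(4),u.min(),u.max(),v.min(),v.max(),H[t].mean(0).round())
        cs,_=cv2.findContours(t.astype(np.uint8),cv2.RETR_EXTERNAL,cv2.CHAIN_APPROX_NONE);q=max(cs,key=cv2.contourArea)[:,0]
        print(cv2.minEnclosingCircle((ray(c,q,.038)[:,:2]*1000).astype(np.float32)), (P[k].min(0)*1000).round(1),(P[k].max(0)*1000).round(1))
c=dict(np.load("w8.npz"));cv2.imwrite("pics/c8.png",np.vstack([cv2.resize(c["image"][200:260,240:480],(800,200),interpolation=0),cv2.resize(dict(np.load("w7.npz"))["image"][40:260,250:410],(291,400))[:, :].repeat(1,0) if 0 else cv2.copyMakeBorder(cv2.resize(dict(np.load("w7.npz"))["image"][40:260,250:410],(291,400)),0,0,0,509,0)]))
E
```

```text
w7 z white [0.03144415 0.03323021 0.32677942] z black [0.03255411 0.03369633 0.03471088]
white 155.5 [536.7 -93.5   7.6  34.7  80.9] [293. 226.]
white 152.0 [540.9 -30.2  32.6   6.8   1.2] [350. 230.]
white 51.0 [371.5 -60.    8.    7.8  28. ] [324.  68.]
white 50.0 [373.  -42.1   7.4   7.9   0. ] [342.  70.]
black 293.0 [452.7 -32.4  57.9   6.4   1.5] [350. 150.]
black 273.0 [449.5 -80.3   6.4  58.9  80.9] [304. 148.]
blue 1365.0 [390.3 -51.9  48.2  62.7  85.9] [331.  88.]
blue 163.0 [500.3 -88.4   5.9  43.1  80.9] [297. 194.]
blue 162.0 [504.2 -30.6  43.3   5.4   1.3] [350. 198.]
yel 698 [0.0083 0.034  0.04  ] 69 107 252 282 [ 33.  59. 225.]
((592.534912109375, -339.78863525390625), 13.456236839294434) [ 579.7 -353.2    5. ] [ 604.8 -327.7   40.7]
blk 301 [0.0082 0.0354 0.0403] 215 238 245 272 [ 30.  15. 177.]
((582.0364990234375, -173.6358184814453), 12.185733795166016) [ 571.5 -184.5    5.1] [ 591.7 -164.4   40.8]
w8 z white [0.02268548 0.031927   0.03892754] z black [0.02935066 0.03317995 0.03461039]
white 283.0 [541.4 -33.6  34.3  11.    1.6] [578. 192.]
white 264.0 [537.8 -96.7  10.4  32.9  81.3] [518. 188.]
white 66.5 [371.  -56.    8.1   7.7  12.7] [594.   6.]
white 65.0 [371.9 -38.2   7.3   7.9  49. ] [614.   7.]
black 596.5 [452.7 -35.4  57.7  11.3   1. ] [597. 101.]
black 548.5 [449.2 -83.2   9.9  58.5  80.5] [547.  98.]
blue 1940.0 [395.1 -56.9  57.6  53.1   0. ] [591.  34.]
blue 357.5 [503.9 -33.8  43.1  10.1   1. ] [587. 155.]
blue 327.5 [500.  -91.1   8.8  43.4  80.8] [530. 151.]
yel 606 [0.009  0.038  0.0402] 268 293 219 251 [ 35.  51. 243.]
((592.5052490234375, -340.4063415527344), 12.812859535217285) [ 580.3 -352.8    5.1] [ 605.1 -328.5   40.6]
blk 708 [0.0091 0.0379 0.0403] 420 451 211 243 [ 29.  11. 196.]
((583.5598754882812, -173.04403686523438), 13.065523147583008) [ 571.3 -184.8    5. ] [ 595.8 -160.6   41. ]
```

View pics/c8.png

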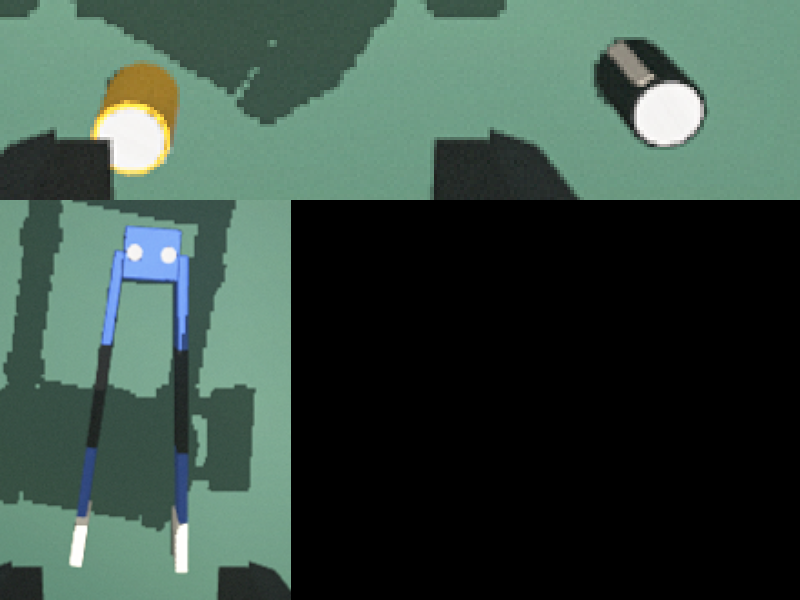

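Tongs grip is at (0.4513, -0.0564) with yaw -3.8°, and the yellow cap is at (0.5925, -0.3400). I'll pick up the tongs half closed, with the camera on the jaw side.

```bash
python3 - <<'E'
from h import *
y=np.radians(-183.8)
manip.set_gripper(.088,20)
manip.move_pose([.4513,-.0564,.12],down(y));cap("wrist","w9")
manip.move_linear([.4513,-.0564,.02],rate=.12)
manip.move_linear([.4513,-.0564,.005],rate=.04);manip.dwell(.1);st()
manip.set_gripper(.049,20);st()
manip.move_linear([.4513,-.0564,.045],rate=.06);manip.dwell(.2);st()
c=cap("wrist","w10");s=cap("side","s10")
cv2.imwrite("pics/ws10.png",np.vstack([cv2.resize(c["image"],(480,300)),cv2.resize(s["image"][150:300,180:420],(480,300))]))
E
```

```text
{'clock': 23.35, 'tool_pos': [0.4514, -0.0564, 0.005], 'tcp_rot': [3.1399, -0.1042, 0.0001], 'contact_force': [-0.3097, 0.633, -0.3159], 'gripper_width': 0.0881, 'grasp_force': 0.0}
{'clock': 24.0667, 'tool_pos': [0.4515, -0.0564, 0.0051], 'tcp_rot': [3.1399, -0.1043, 0.0007], 'contact_force': [-0.0376, -0.2633, 0.4301], 'gripper_width': 0.0485, 'grasp_force': 5.0902}
{'clock': 25.0833, 'tool_pos': [0.4509, -0.0563, 0.0446], 'tcp_rot': [-3.1398, 0.1041, 0.0014], 'contact_force': [-0.3899, -0.6632, -0.6114], 'gripper_width': 0.0488, 'grasp_force': 4.9209}
```

View pics/ws10.png

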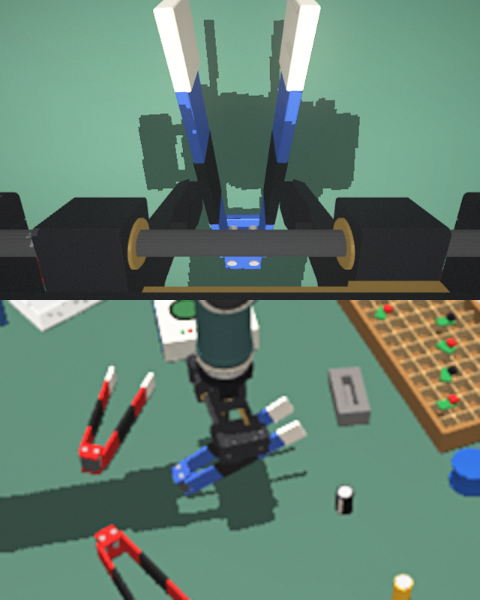

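The tongs are held half closed, with the jaws in view at (177,45) and (298,45). Measuring the jaw midpoint and tilt in the tool frame.

```bash
python3 - <<'E'
from h import *
c=dict(np.load("w10.npz"));P=cloud(c);H=hsv(c)
T=R.from_euler('z',-3.8,degrees=True).as_matrix();tp=np.array([.4509,-.0563,.0446])
L=(P-tp)@T   # tongs-aligned coords rel TCP
Z=L[...,2];near=(abs(L[...,1])<.06)&(L[...,0]>-.13)&(L[...,0]<.14)&(Z>-.01)&(Z<.06)
w=near&(H[...,1]<60)&(H[...,2]>110)&(L[...,0]>.05);b=near&(H[...,0]>100)&(H[...,0]<130)&(H[...,1]>100)
t=w&(Z>.025)
for s in(1,-1):
    q=L[t&(L[...,1]*s>0)];print("jaw",len(q),q.min(0).round(4),q.max(0).round(4),np.median(q,0).round(4))
print("jaw top z",np.percentile(L[w][:,2],[50,80,95]),"hub top z",np.percentile(L[b&(L[...,0]<-.05)][:,2],[20,50,80]),"arm z at x>.04",np.percentile(L[b&(L[...,0]>.03)][:,2],[50,80,95]))
i=near&(abs(L[...,1])<.06)&(Z>.026)&(H[...,1]<60)&(L[...,0]>.06)
cs,_=cv2.findContours(i.astype(np.uint8),cv2.RETR_EXTERNAL,cv2.CHAIN_APPROX_NONE)
for k in cs:
    if cv2.contourArea(k)>200: q=(ray(c,k[:,0],tp[2]+.029)-tp)@T;print(q.min(0).round(4),q.max(0).round(4),k[:,0].min(0),k[:,0].max(0))
E
```

```text
jaw 2721 [0.0655 0.0231 0.0272] [0.1058 0.0328 0.06  ] [0.0809 0.0249 0.0539]
jaw 2197 [ 0.066  -0.026   0.0275] [ 0.1053 -0.018   0.06  ] [ 0.0794 -0.019   0.0547]
jaw top z [0.05430476 0.05800081 0.05947868] hub top z [-0.00780076 -0.00413582 -0.00189983] arm z at x>.04 [0.04304517 0.05028802 0.05383358]
[ 0.0646 -0.0334  0.029 ] [ 0.1081 -0.0182  0.029 ] [372   0] [410 121]
[0.0638 0.0232 0.029 ] [0.1081 0.0412 0.029 ] [214   0] [266 123]
```

The depth shows the tongs have pitched about 20° nose-up. The half-closed arms touch only the front edge of the pads, so the hub stayed on the bench. I'll put them down, then regrip a little further back and more closed.

```bash
cat >> h.py <<'E'
def tongs_check(name,yaw):
    tp=manip.state()["tool_pos"];c=cap("wrist",name);P=cloud(c);H=hsv(c)
    L=(P-tp)@R.from_euler('z',yaw).as_matrix();Z=L[...,2]
    near=(abs(L[...,1])<.06)&(L[...,0]>-.13)&(L[...,0]<.14)&(Z>-.03)&(Z<.09)
    w=near&(H[...,1]<60)&(H[...,2]>110)&(L[...,0]>.05);b=near&(H[...,0]>100)&(H[...,0]<130)&(H[...,1]>100)&(L[...,0]<-.05)
    print("jaw top",np.percentile(Z[w],[50,80,95]).round(4),"hub",np.percentile(Z[b],[20,50,80]).round(4))
    return c,L,w
E
python3 - <<'E'
from h import *
yw=np.radians(-3.8);d=np.array([np.cos(yw),np.sin(yw),0])
manip.move_linear([.4513,-.0564,.005],rate=.06);manip.dwell(.1);st()
manip.set_gripper(.075,20);manip.dwell(.2)
tongs_check("w11",yw)
p=np.array([.4513,-.0564,.005])-.008*d
manip.move_linear(p,rate=.05)
manip.set_gripper(.045,20);st()
manip.move_linear(p+[0,0,.02],rate=.05);manip.dwell(.3);st()
tongs_check("w12",yw)
E
```

```text
{'clock': 26.1, 'tool_pos': [0.4512, -0.0564, 0.0048], 'tcp_rot': [3.1399, -0.1041, -0.0003], 'contact_force': [-1.3181, 1.3693, -1.2163], 'gripper_width': 0.0494, 'grasp_force': 4.9386}
jaw top [0.0268 0.0278 0.0284] hub [0.0009 0.0092 0.0287]
{'clock': 27.825, 'tool_pos': [0.4436, -0.0559, 0.0051], 'tcp_rot': [3.1398, -0.1041, 0.0006], 'contact_force': [-0.2038, 0.3194, 0.2222], 'gripper_width': 0.0453, 'grasp_force': 6.8731}
{'clock': 28.675, 'tool_pos': [0.4431, -0.0558, 0.0247], 'tcp_rot': [-3.1398, 0.1042, 0.0009], 'contact_force': [0.6349, 0.5211, -1.1744], 'gripper_width': 0.0451, 'grasp_force': 6.783}
jaw top [0.0365 0.0378 0.0387] hub [0.0211 0.0234 0.0253]
```

```bash
python3 - <<'E'
from h import *
yw=np.radians(-3.8);d=np.array([np.cos(yw),np.sin(yw),0])
tongs_check("w13",yw)
p=np.array([.4513,-.0564,.005])-.008*d
manip.move_linear(p,rate=.06);manip.dwell(.1)
manip.set_gripper(.065,20)
p=np.array([.4513,-.0564,.005])-.015*d
manip.move_linear(p,rate=.05)
manip.set_gripper(.045,20);st()
manip.move_linear(p+[0,0,.02],rate=.05);tongs_check("w14",yw);manip.dwell(.3);st()
c,L,w=tongs_check("w15",yw)
for s in(1,-1):
    q=L[w&(L[...,1]*s>0)];print("jaw",np.percentile(q,[1,99],axis=0).round(4).tolist())
E
```

```text
jaw top [0.0362 0.0376 0.0385] hub [0.0212 0.0235 0.0255]
{'clock': 30.6167, 'tool_pos': [0.4366, -0.0554, 0.0051], 'tcp_rot': [3.1398, -0.1041, 0.0005], 'contact_force': [0.88, -0.066, -0.9799], 'gripper_width': 0.0453, 'grasp_force': 7.3055}
jaw top [0.0289 0.0298 0.0304] hub [0.0275 0.0309 0.0319]
{'clock': 31.5167, 'tool_pos': [0.4361, -0.0554, 0.0247], 'tcp_rot': [-3.1398, 0.1042, 0.0009], 'contact_force': [-0.0575, 0.1616, -0.4975], 'gripper_width': 0.0451, 'grasp_force': 7.2078}
jaw top [0.0288 0.0298 0.0304] hub [0.0275 0.0309 0.0319]
jaw [[0.0884, 0.0205, -0.0246], [0.1181, 0.0401, 0.0309]]
jaw [[0.089, -0.0236, -0.0246], [0.1152, -0.0158, 0.0309]]
```

Now the tongs lift level. I'll carry them above the yellow cap and measure jaws against cap in one view.

```bash
cat >> h.py <<'E'
PHI=np.radians(-29.85)
def rel(name):
    c,L,w=tongs_check(name,PHI);tp=manip.state()["tool_pos"];H=hsv(c);P=cloud(c)
    for s in(1,-1):
        k=w&(L[...,1]*s>0)&(L[...,2]>.02);print("jaw",np.percentile(L[k],[1,99],axis=0).round(4).tolist())
    k=(P[...,2]>.033)&(P[...,2]<.043)&(abs(L[...,1])<.03)&(L[...,0]>.06)&(L[...,0]<.14)
    cs,_=cv2.findContours(k.astype(np.uint8),cv2.RETR_EXTERNAL,cv2.CHAIN_APPROX_NONE)
    for q in cs:
        if cv2.contourArea(q)>100:
            print("blob",cv2.contourArea(q));x,r=cv2.minEnclosingCircle(((ray(c,q[:,0],.038)[:,:2])*1000).astype(np.float32));print("cap world",np.round(x,1),r,"rel",((np.r_[x,38]/1000-tp)@R.from_euler('z',PHI).as_matrix()).round(4))
    return c
E
python3 - <<'E'
from h import *
d=np.array([np.cos(PHI),np.sin(PHI),0]);cap0=np.array([.5925,-.340,0])
s=manip.state()["tool_pos"]
manip.move_linear([s[0],s[1],.085],rate=.1)
p=cap0-.105*d;p[2]=.085
manip.move_linear(p,rate=.15,rot=down(PHI-np.pi));manip.dwell(.2);st()
c=rel("w16")
E
```

```text
{'clock': 34.275, 'tool_pos': [0.5014, -0.2872, 0.0851], 'tcp_rot': [-3.0358, 0.8082, -0.0001], 'contact_force': [0.4766, -0.4415, -1.3946], 'gripper_width': 0.0452, 'grasp_force': 7.2078}
jaw top [0.029  0.0298 0.0304] hub [0.0276 0.0309 0.0319]
jaw [[0.0877, 0.0214, 0.0205], [0.1074, 0.0295, 0.031]]
jaw [[0.0883, -0.0234, 0.021], [0.1073, -0.0157, 0.0309]]
blob 1486.0
cap world [ 593.5 -341.5] 12.609046936035156 rel [ 0.1068 -0.0012 -0.0471]
```

View pics/w16.png

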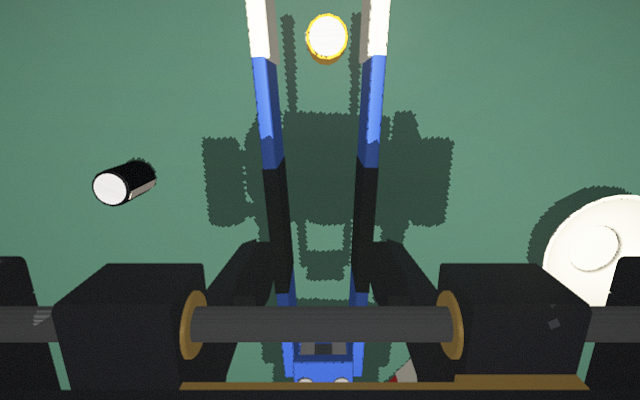

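The cap at (326,36) sits about 4 mm to the right of the mid-line between the jaws. I'll shift, descend, recheck and close.

```bash
python3 - <<'E'
from h import *
d=np.array([np.cos(PHI),np.sin(PHI),0]);n=np.array([-d[1],d[0],0])
p=np.array([.5925,-.340,0])-.105*d-.0041*n+.002*d
p[2]=.06;manip.move_linear(p,rate=.1);manip.dwell(.1);rel("w17")
p[2]=.0065;manip.move_linear(p,rate=.06);manip.dwell(.1);st()
manip.set_gripper(.03,34);manip.dwell(.2);st()
c=cap("wrist","w18");s=cap("side","s18")
cv2.imwrite("pics/ws18.png",np.vstack([cv2.resize(c["image"],(480,300)),cv2.resize(s["image"][220:345,270:470],(480,300))]))
E
```

```text
jaw top [0.0248 0.0294 0.0302] hub [0.0277 0.031  0.032 ]
jaw [[0.0877, 0.0214, 0.0206], [0.1074, 0.0294, 0.0308]]
jaw [[0.0882, -0.0235, 0.0213], [0.1073, -0.0157, 0.0309]]
blob 1909.5
cap world [ 593.4 -341.4] 12.544168472290039 rel [ 0.1041  0.0033 -0.0225]
{'clock': 36.0167, 'tool_pos': [0.5016, -0.2926, 0.0071], 'tcp_rot': [3.0353, -0.809, 0.0017], 'contact_force': [-0.6199, 0.0029, -1.6979], 'gripper_width': 0.0449, 'grasp_force': 7.2075}
{'clock': 36.4833, 'tool_pos': [0.5012, -0.2924, 0.0066], 'tcp_rot': [3.0355, -0.8091, 0.0005], 'contact_force': [-0.378, -1.0741, -0.4033], 'gripper_width': 0.0387, 'grasp_force': 33.9728}
```

View pics/ws18.png

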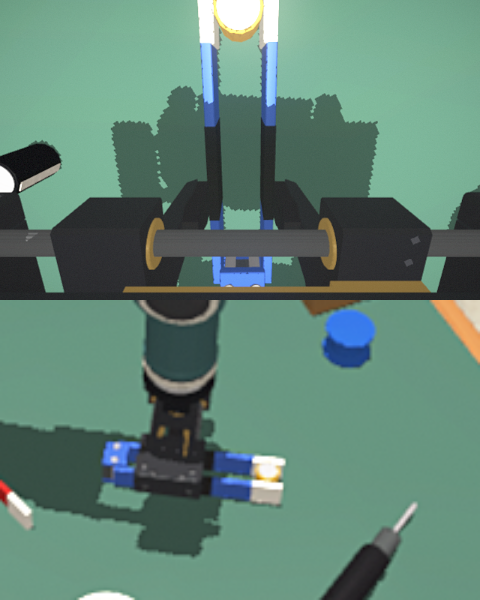

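The cap is held between the jaws (34 N). Lift slowly, check for level, then carry to the window.

```bash
python3 - <<'E'
from h import *
p=manip.state()["tool_pos"].copy();p[2]=.04
manip.move_linear(p,rate=.05);manip.dwell(.1);st();tongs_check("w19",PHI)
p[2]=.175;manip.move_linear(p,rate=.12);tongs_check("w20",PHI)
ph=np.arctan2(.285,.497);d=np.array([np.cos(ph),np.sin(ph),0]);n=np.array([-d[1],d[0],0])
q=np.array([.497,.285,0])-.104*d-.0037*n;q[2]=.175
manip.move_linear(q,rate=.13,rot=down(ph-np.pi));manip.dwell(.2);st()
q[2]=.1016;manip.move_linear(q,rate=.06);manip.dwell(.4);st()
c,L,w=tongs_check("w21",ph)
s=cap("side","s21");t=cap("top","t21")
cv2.imwrite("pics/w21s.png",np.vstack([cv2.resize(c["image"],(480,300)),cv2.resize(s["image"][110:235,200:400],(480,300))]))
E
```

```text
{'clock': 37.5, 'tool_pos': [0.5008, -0.2921, 0.0395], 'tcp_rot': [-3.0354, 0.8091, 0.0013], 'contact_force': [-0.6549, -0.2213, -1.76], 'gripper_width': 0.039, 'grasp_force': 33.973}
jaw top [0.028  0.0311 0.0319] hub [0.0287 0.0321 0.0332]
jaw top [0.0279 0.031  0.0318] hub [0.0288 0.0322 0.0332]
{'clock': 43.3083, 'tool_pos': [0.4086, 0.23, 0.175], 'tcp_rot': [-3.0358, -0.8084, -0.0], 'contact_force': [0.3637, 0.4525, -1.2725], 'gripper_width': 0.0389, 'grasp_force': 33.973}
{'clock': 45.0833, 'tool_pos': [0.4087, 0.2301, 0.1017], 'tcp_rot': [-3.0357, -0.8086, -0.0003], 'contact_force': [-0.4019, -0.5798, -0.5454], 'gripper_width': 0.039, 'grasp_force': 33.9731}
jaw top [0.0281 0.0312 0.032 ] hub [0.0286 0.0321 0.0331]
```

View pics/w21s.png

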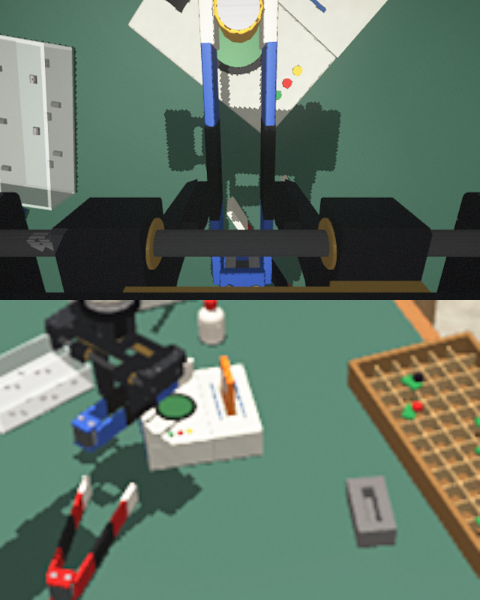

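Cartridge is seated, and the cap hangs over the green window. Checking centring, height and uprightness numerically.

```bash
python3 - <<'E'
from h import *
c=dict(np.load("w21.npz"));P=cloud(c);H=hsv(c)
print("bounds",np.percentile(P[0:60,280:360,2],[5,50,95]))
k=(np.hypot(P[...,0]-.497,P[...,1]-.285)<.025)&(P[...,2]>.128)&(P[...,2]<.142)
ph=np.arctan2(.285,.497);n=np.array([-np.sin(ph),np.cos(ph)])
k&=abs((P[...,:2]-[.4087,.2301])@n-.0037)<.0115
Q=P[k];A=np.c_[Q[:,:2]-Q[:,:2].mean(0),np.ones(len(Q))];print("cap top plane",np.linalg.lstsq(A,Q[:,2],rcond=None)[0].round(4),len(Q),(np.percentile(Q,[1,99],axis=0)*1000).round(1).tolist())
cs,_=cv2.findContours(k.astype(np.uint8),cv2.RETR_EXTERNAL,cv2.CHAIN_APPROX_NONE);q=max(cs,key=cv2.contourArea)[:,0]
zt=np.median(Q[:,2]);print("z",zt,cv2.minEnclosingCircle((ray(c,q,zt)[:,:2]*1000).astype(np.float32)))
# visible window green arc in same view
g=(abs(P[...,2]-.0455)<.004)&(H[...,0]>40)&(H[...,0]<80)&(H[...,1]>60)&(np.hypot(P[...,0]-.497,P[...,1]-.285)<.04)
cs,_=cv2.findContours(g.astype(np.uint8),cv2.RETR_EXTERNAL,cv2.CHAIN_APPROX_NONE);q=max(cs,key=cv2.contourArea)[:,0]
d=np.array([np.cos(ph),np.sin(ph)]);W=ray(c,q,.045)[:,:2];print("green nearest edge along d, rel window centre est (expect -24):",(((W-[.497,.285])@d).min()*1000).round(1))
# side view: window and cartridge
s=dict(np.load("s21.npz"));Hs=hsv(s)
X=cloud(s);m=(Hs[...,0]>5)&(Hs[...,0]<18)&(Hs[...,1]>140)&(np.hypot(X[...,0]-.57,X[...,1]-.273)<.06);print("cart z max",np.percentile(X[m][:,2],[50,98]),m.sum())
y=(Hs[...,0]>15)&(Hs[...,0]<32)&(Hs[...,1]>120)&(np.hypot(X[...,0]-.497,X[...,1]-.285)<.05);print("yellow side",y.sum())
E
```

```text
bounds [0.04692499 0.131425   0.13377704]
cap top plane [0.0793 0.0006 0.1326] 2494 [[483.8, 273.4, 128.6], [505.2, 295.5, 134.4]]
z 0.132765857884999 ((496.885498046875, 284.63653564453125), 12.141916275024414)
green nearest edge along d, rel window centre est (expect -24): -24.4
cart z max [0.07886621 0.10602945] 67
yellow side 0
```

```bash
python3 - <<'E'
from h import *
c=dict(np.load("w21.npz"));P=cloud(c)
k=(np.hypot(P[...,0]-.4969,P[...,1]-.2846)<.008)&(P[...,2]>.12);Q=P[k]
print("cap plane",np.linalg.lstsq(np.c_[Q[:,:2]-Q[:,:2].mean(0),np.ones(len(Q))],Q[:,2],rcond=None)[0].round(4),len(Q))
for f in("s21","t21"):
    c=dict(np.load(f+".npz"));P=cloud(c);H=hsv(c)
    m=(H[...,0]<20)&(H[...,1]>130)&(np.hypot(P[...,0]-.57,P[...,1]-.273)<.045)&(P[...,2]>.05)
    Q=P[m];print(f,len(Q),np.sort(Q[:,2])[-12:].round(4),(Q.mean(0)).round(4))
E
```

```text
cap plane [-0.0069 -0.0107  0.1329] 1423
s21 66 [0.1027 0.103  0.1035 0.1039 0.1044 0.1045 0.1052 0.1056 0.1057 0.1062
 0.1068 0.1073] [0.5701 0.26   0.0868]
t21 77 [0.1029 0.1029 0.1033 0.1033 0.1035 0.1038 0.104  0.104  0.1041 0.1043
 0.1043 0.1056] [0.5663 0.262  0.0948]
```

```bash
python3 - <<'E'
from h import *
from cell import order
st();print(order.close_job())
E
```

```text
{'clock': 45.2333, 'tool_pos': [0.4086, 0.23, 0.1016], 'tcp_rot': [3.0357, 0.8086, 0.0], 'contact_force': [-0.1989, -1.0178, -0.9819], 'gripper_width': 0.0389, 'grasp_force': 33.9731}
the job is handed in; nothing more can be done
None
```

I handed the job in at 45 s (no verdict was returned): by my measurements the cartridge is seated in the tester slot and released, and the yellow capacitor is held upright in the blue tongs, centred over the window with about 5 cm of air beneath it.

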